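# Lock the filler collar of a bench feeder and draw its gate

### The job

Put the spacer feeder into service: first turn the black lock collar on its leaning filler neck clockwise until the red pointer lines up with the green mark, and let go of it there. Then pull the orange handle to draw the slide gate right out to its end stop, so that the three brass spacers roll down into the feeder's tray, and let go. Do not shift the other things on the bench.

Things in the scene. Friction and masses are not known exactly. Their poses are not given: they have to be found in the camera images.
- feeder: Blue and clear bench feeder, screwed down, 226 (x) x 84 mm. Origin on the bench; +x its back, -x its front with the tray, z up. Hopper x 4 to 78, y -28 to 28, top z 136 mm. On top a filler neck leans 25 degrees forward, axis (-0.423, 0, 0.906) in this frame, with a white flange 80 mm across (highest point z 181) that bears a green (locked) and a thin black (open) mark; above it the lock collar.
- collar_grip (a point): Point on the axis of the black ribbed lock collar, 25 mm above the flange, 11 mm below the collar's top; at (25, 0, 187) mm in the feeder's frame. The collar is a round ring, diameter 50, height 36 mm, on the leaning neck; grip it across its diameter with the tool along its axis (25 degrees from vertical). z of this frame: the collar's axis, outward.
- collar (a joint): Angle of the lock collar, rad, grows clockwise looking down on the collar. 0: red pointer at the thin black mark (open); 1.20: at the green mark (locked), which points to the feeder's front. Stops at -0.15 and 1.60, so it can be overturned; starts between 0 and 0.5. It stays where it is left (friction 0.10 N m).
- gate_grip (a point): Point in the gate's upright orange handle, a post 16 x 16 mm square reaching from z 50 to 132 mm; the point lies on its middle line, 17 mm below its top, z 115. The gate's blade, below z 78, joins it. With the gate shut it is at (0, -100, 115) mm in the feeder's frame, 72 mm clear of the hopper's side. Axes as the feeder's.
- gate (a joint): How far the slide gate is drawn out, in m: 0 shut, 0.050 at its end stop. Slides level along the feeder's -y (its right); friction about 2 N; it stays where it is left. Starts shut.
- tray (a point): Middle of the floor of the tray at the feeder's front; inner size 65 (x) by 56 (y) mm, walls 31 mm above the floor. At (-102, 0, 9) mm in the feeder's frame. Axes as the feeder's.
- spacer_1: Brass round board spacer, 14 mm in diameter, 34 mm long along its y, origin in its middle. Starts behind the shut gate on the chute (number 1 from the gate) and rolls down into the tray by itself when the gate is out.
- spacer_2: Brass round board spacer, 14 mm in diameter, 34 mm long along its y, origin in its middle. Starts behind the shut gate on the chute (number 2 from the gate) and rolls down into the tray by itself when the gate is out.
- spacer_3: Brass round board spacer, 14 mm in diameter, 34 mm long along its y, origin in its middle. Starts behind the shut gate on the chute (number 3 from the gate) and rolls down into the tray by itself when the gate is out.
- tip_case: Small blue-grey lidded case, 70 x 90 x 29 mm; origin under its centre. Leave it where it stands.
- cleaner_bottle: White bottle with red dropper cap, 55 mm across, 122 mm tall; origin under its centre. Leave it where it stands.
- terminal_b: Green terminal block, 12 x 38 x 11 mm, lying flat; origin under its centre. Leave it where it stands.

How it is judged:
By the outcome, as a careful person would: the job done as asked, in the order asked, and still so for the second after the job is handed in, with the robot touching nothing.
It also fails if it takes over 45 s, if anything falls off the work surface, if the arm or the gripper's body presses on something with over 40 N, if the wrist force passes 120 N, or if a joint passes its speed limit or range.

### The arm

A 6-joint arm with a two-finger parallel gripper is mounted at the origin on the work surface; the furniture and walls round the work are solid. World frame = base frame: x ahead of the robot, y to its left, z up, the work surface at z = 0. Lengths are in mm, angles in rad, forces in N, time in s.
With the tool pointing down it reaches from about 375 to 975 mm from the base axis. Payload 3.8 kg.
Tool frame: the origin (TCP) lies midway between the tips of the shut fingers; the grasp point (between the pads) lies 19 mm behind it; z points along the fingers, y is the line along which they close (so a half turn about z gives the same grasp; the last joint's range is limited). The gripper opens to 88 mm and grips with 3 to 60 N. Pads are 18 mm wide; open, the fingers measure 123 mm over their backs; the gripper's body (75 mm by 187 mm) begins 45 mm behind the grasp point.
Start: joints at [1.077, 0.264, 1.604, -0, 1.274, -0.037], TCP at [297.725, 605.787, 238.706] pointing down, gripper open.
Joint ranges: [-2.63, 2.63], [-0.94, 2.18], [0.31, 2.57], [-1.31, 4.45], [0, 2.66], [-2.55, 2.55]. Speed limits (rad/s): [2.57, 2.57, 3.14, 3.14, 3.14, 3.14].

### API

Orientations are given as a rotation vector (axis times angle).
In Python, from workcell import arm gives the robot as it stands.
- The arm moves only by the tool step_arm, never from a script. Its argument "series" is a list of rows, each a list of 3 entries, a list of its own where there are three numbers: the gripper command: -1 is shut, 1 is fully open, values between are in proportion, then the shift along the world's x, y, z in mm, then the turn about the world's z in rad. In form: [[jaw, [tx, ty, tz], yaw], ...]. A call has 1 to 10 rows; each row is the pose to reach, as a shift and turn from the pose commanded when the call began; what a row does not reach only later rows make up. A row lasts 1/10 s, in which the tool goes at most 50 mm and 8.59 degrees, less where a joint would pass 70% of its speed; a pose out of reach is approached as far as the arm can. A call with a gripper value outside its range is refused whole. The fingers move at their own pace and stop on an object; the grip force is fixed at half the most. Time passes only in rows, so rows that repeat a pose let the fingers close. It gives the time, the measured TCP pose, the force, the opening and the grip force at its end, in the units of the state.
- arm.get_obs(): the state, without advancing time (a new reading comes with each control period).
- arm.capture(name): name is "scene" or "top" or "wrist"; returns a dict with "frame" (480x640x3 uint8, red, green, blue), "depth" (480x640 float32, mm along the optical axis (not along the pixel's ray), 0 where there is no reading), "fx", "fy", "cx", "cy" (pixels), "rvec" (rotation vector, rad) and "tvec" (3), from world to camera coordinates, as OpenCV has them; the wrist camera has in their place "hand_eye" (4x4, takes a point from camera to tool coordinates, whose origin is the TCP and whose axes are the flange's). Camera axes: x right, y down, z forward; pixel columns grow to the right and rows downward; lengths in mm; the calibration is good to about 2 mm. The wrist camera is an equidistant fisheye: a pixel r from the principal point sees the ray r / f radians off the axis. A picture is of the moment at which its call begins: read the wrist's pose just before it.
- arm.close_job(): hands the job in; it is judged then, once.
The state is a dict: "time": time; "q": joint angles; "joint_vel": joint speeds; "tau": joint torques, N m; "tool_pos": TCP position; "orientation": TCP orientation; "contact_force": force on the tool from outside, world axes, zero at the start; "ft_torque": the same for the moment, N m; "opening": opening from 0.0 (shut) to 1.0 (fully open); "grasp_force": force on a finger pad.
Only numpy, scipy, OpenCV 4.12 (cv2) and the standard library are available. Lean on these libraries where they do the work, as an engineer would, in place of code of your own. Each camera call takes 0.05 s, during which the arm holds its last target. There are 200 camera calls.

## Working session

There is one attempt and no reset: what is moved stays moved. The work goes in short steps, Python scripts to look and compute and a tool call to move; the robot and the scene stay as the last step left them, time stands still between calls to the robot, and variables do not carry over. Pictures are saved under pics/ and viewed, at most 10 in all, crops included, and the job is handed in when it is done.

Besides the shell and the picture viewer there is one more tool, called as a command line: name --argument value ..., lists and objects as JSON in quotes. step_arm: Moves the arm, as the interface text tells. Its arguments: {"type":"object","properties":{"series":{"type":"array"}},"required":["series"]}

```bash
mkdir -p pics; ls
cat > h.py <<'E'
import numpy as np, cv2
from workcell import arm
def cap(n):
    o=arm.get_obs(); c=arm.capture(n); return o,c
def save(c,name): cv2.imwrite('pics/'+name,c['frame'][:,:,::-1])
E
python3 - <<'E'
from h import *
import pickle
for n in('scene','top'):
    o,c=cap(n); save(c,n+'1.png'); pickle.dump(c,open(n+'1.pkl','wb'))
    R=cv2.Rodrigues(np.array(c['rvec']))[0]; print(n,c['fx'],c['cx'],-R.T@np.array(c['tvec']).ravel())
print(o)
E
```

```text
pics
scene 539.8973431939346 315.8467680538935 [-204.68460638 -490.83813884  545.96952163]
top 565.8228794124818 317.4615702309242 [ 385.81502082  -41.60578771 1355.75157491]
{'time': 0.05, 'q': array([ 1.07712796e+00,  2.64739881e-01,  1.60533395e+00,  1.12789668e-05,
        1.27368897e+00, -3.69055778e-02]), 'joint_vel': array([ 0.00069471, -0.00275677, -0.00056679,  0.00052546, -0.00107338,
        0.00204379]), 'tau': array([-5.04437394e-04, -5.03942120e+01, -3.58331358e+01,  7.29627628e-02,
        2.39428715e-02, -5.72829140e-05]), 'tool_pos': array([297.38002902, 605.19354877, 237.41856662]), 'orientation': array([-0.71113399, -3.05945126,  0.00328456]), 'contact_force': array([-0.06577628, -0.19190229, -0.46862901]), 'ft_torque': array([ 0.00843998, -0.00119594, -0.00427981]), 'grasp_force': 0.0, 'opening': 0.9967385692073467}
```

View pics/scene1.png

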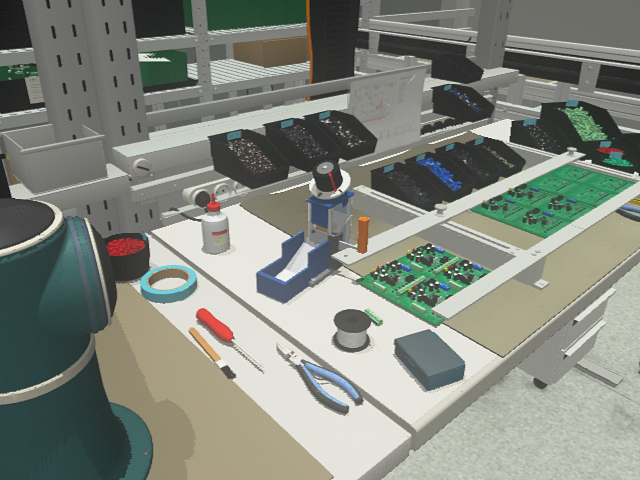

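View pics/top1.png

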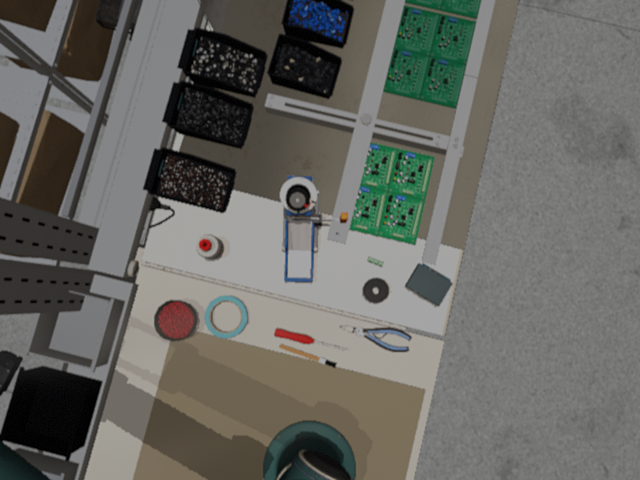

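The scene view shows the feeder: blue tray at about (295,265), black collar at (327,178) with its red pointer, and orange handle at (363,235). In the top view the tray is at (300,262), the collar at (298,198) and the handle at (343,217). The feeder's front faces the robot. Next I'll get a coarse fix.

```bash
cat >> h.py <<'E'
def world(c,u,v,z=None,d=None):
    R=cv2.Rodrigues(np.array(c['rvec']))[0]; t=np.array(c['tvec']).ravel()
    r=np.array([(u-c['cx'])/c['fx'],(v-c['cy'])/c['fy'],1.])
    C=-R.T@t; D=R.T@r
    return C+D*(d if d is not None else (z-C[2])/D[2])
E
python3 - <<'E'
from h import *
import pickle
def blob(m,box):
    k=np.zeros(m.shape,np.uint8); x0,y0,x1,y1=box; k[y0:y1,x0:x1]=m[y0:y1,x0:x1]
    n,l,s,ce=cv2.connectedComponentsWithStats(k); i=1+np.argmax(s[1:,4]); return ce[i],s[i],l==i
t=pickle.load(open('top1.pkl','rb')); s=pickle.load(open('scene1.pkl','rb'))
for c,nm,hb,cb,fb in((t,'top',(325,200,360,235),(283,180,315,212),(270,170,325,220)),(s,'scene',(345,205,380,265),(308,158,345,195),(300,155,360,205))):
    h=cv2.cvtColor(c['frame'],cv2.COLOR_RGB2HSV).astype(int); H,S,V=h[...,0],h[...,1],h[...,2]
    o=((H>7)&(H<22)&(S>150)&(V>90)).astype(np.uint8); ce,st,m=blob(o,hb); d=c['depth'][m]; print(nm,'orange',ce,st,'z132:',world(c,*ce,z=132), 'd:',world(c,*ce,d=np.median(d)))
    b=((V<70)).astype(np.uint8); ce,st,m=blob(b,cb); d=c['depth'][m]; print('black',ce,st,'z197',world(c,*ce,z=197),world(c,*ce,d=np.median(d)))
    r=(((H<6)|(H>174))&(S>120)&(V>80)).astype(np.uint8); ce,st,m=blob(r,cb); print('red',ce,st,world(c,*ce,z=195))
# rail heights near handle
for u,v in((340,230),(345,205),(338,240),(350,190),(330,219),(300,262),(370,200)): print(u,v,world(t,u,v,d=t['depth'][v,u]).round())
cv2.imwrite('pics/crop1.png',np.hstack([cv2.resize(t['frame'][165:290,260:365],None,fx=4,fy=4,interpolation=2)[:500,:,::-1],cv2.resize(s['frame'][145:270,290:380],None,fx=4,fy=4,interpolation=2)[:500,:,::-1]]))
# blue feeder rect
h=cv2.cvtColor(t['frame'],cv2.COLOR_RGB2HSV).astype(int);m=((h[...,0]>100)&(h[...,0]<125)&(h[...,1]>120)).astype(np.uint8)
m[:170]=0;m[290:]=0;m[:,:275]=0;m[:,330:]=0
ys,xs=np.nonzero(m); P=np.array([world(t,u,v,z=40)[:2] for u,v in zip(xs,ys) if v>222]); print(cv2.minAreaRect(P.astype(np.float32)))
E
```

```text
top orange [343.625 216.125] [341 213   6   7  40] z132: [565.91496193 -89.97903942 132.        ] d: [566.07231529 -90.02130314 130.93080798]
black [297.72516556 195.92384106] [286 185  24  27 302] z197 [600.80010534   6.8230691  197.        ] [600.47116421   6.74896981 198.77296513]
red [305.41666667 205.25      ] [304 204   4   4  12] [581.17553635  -8.75018523 195.        ]
scene orange [362.61716172 233.82838284] [358 217  11  36 303] z132: [ 510.77392327 -119.24853355  132.        ] d: [560.92641566 -93.20069977 102.98140224]
black [324.9126506  173.50150602] [308 158  34  34 664] z197 [567.23252481  -7.00191579 197.        ] [591.05232332   7.92828964 186.23150769]
red [331.93023256 180.74418605] [328 173   9  18  43] [549.00823299 -33.22584771 195.        ]
340 230 [543. -83.  68.]
345 205 [601. -96.  68.]
338 240 [521. -78.  64.]
350 190 [ 637. -109.   60.]
330 219 [569. -61.  71.]
300 262 [476.  12.   5.]
370 200 [ 623. -160.    5.]
((498.81842041015625, 13.636651992797852), (66.40430450439453, 136.1236114501953), 86.23960876464844)
```

View pics/crop1.png

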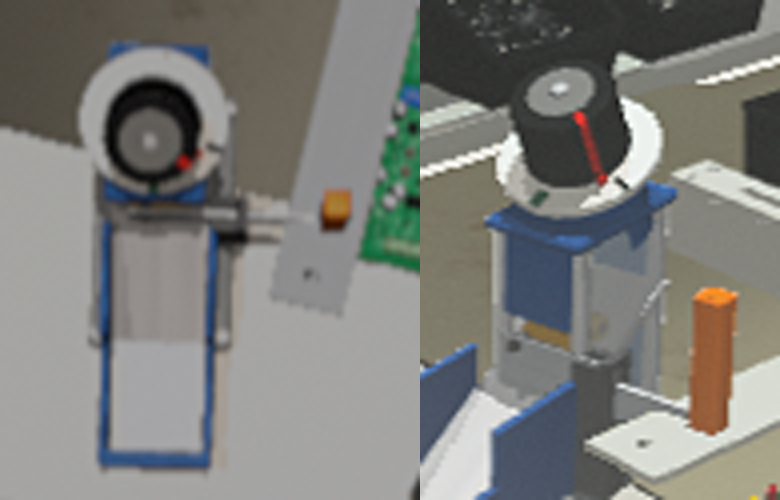

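Run:
```python
from h import *
import pickle
for f in('top1.pkl','scene1.pkl'):
    c=pickle.load(open(f,'rb'));R=cv2.Rodrigues(np.array(c['rvec']))[0]; t=np.array(c['tvec']).ravel()
    v,u=np.mgrid[0:480:2,0:640:2]; d=c['depth'][::2,::2]; ok=d>0
    P=(np.stack([(u-c['cx'])/c['fx'],(v-c['cy'])/c['fy'],np.ones(u.shape)],-1)*d[...,None])[ok]; W=(P-t)@R
    r=np.hypot(W[:,0],W[:,1]); m=(W[:,2]>180)&(r<1000)&(r>200)&(W[:,0]>-100)&(W[:,1]>-300)
    cells={}
    for p in W[m]: cells.setdefault((int(p[0]//100),int(p[1]//100)),[]).append(p[2])
    print(f,{k:(len(x),int(min(x)),int(max(x))) for k,x in sorted(cells.items())})
```

```text
top1.pkl {(0, 4): (104, 180, 250), (0, 5): (84, 180, 243), (1, 2): (31, 655, 688), (1, 3): (101, 647, 701), (1, 4): (236, 180, 249), (1, 5): (309, 180, 249), (2, 3): (141, 242, 694), (2, 4): (284, 180, 250), (2, 5): (396, 180, 348), (3, 3): (165, 180, 252), (3, 4): (308, 181, 474), (3, 5): (192, 180, 328), (4, 3): (140, 180, 195), (4, 4): (1278, 180, 527), (4, 5): (12, 183, 402), (5, -1): (24, 188, 201), (5, 0): (50, 184, 207), (5, 2): (12, 181, 194), (5, 3): (348, 181, 196), (5, 4): (976, 183, 548), (6, -1): (20, 180, 207), (6, 0): (43, 180, 210), (6, 1): (2, 182, 182), (6, 2): (60, 180, 199), (6, 3): (522, 181, 202), (6, 4): (413, 184, 234), (7, 1): (7, 180, 187), (7, 2): (170, 180, 198), (7, 3): (542, 183, 197), (7, 4): (257, 184, 236), (8, 1): (37, 180, 198), (8, 2): (344, 180, 199), (8, 3): (553, 183, 236), (8, 4): (71, 189, 235), (9, 1): (53, 180, 198), (9, 2): (294, 180, 201), (9, 3): (193, 184, 236)}
scene1.pkl {(2, 3): (22, 199, 244), (2, 4): (374, 180, 245), (2, 5): (47, 181, 245), (3, 3): (436, 180, 246), (3, 4): (849, 181, 472), (3, 5): (384, 206, 470), (4, 3): (78, 180, 190), (4, 4): (1969, 180, 471), (5, -1): (44, 180, 202), (5, 0): (56, 181, 203), (5, 2): (15, 180, 193), (5, 3): (143, 180, 190), (5, 4): (803, 186, 467), (6, -1): (11, 181, 205), (6, 0): (15, 200, 206), (6, 2): (64, 180, 197), (6, 3): (153, 181, 194), (6, 4): (207, 187, 230), (7, 1): (2, 182, 183), (7, 2): (86, 180, 194), (7, 3): (118, 186, 190), (7, 4): (148, 187, 230), (8, 1): (27, 180, 193), (8, 2): (100, 180, 196), (8, 3): (157, 187, 230), (8, 4): (50, 188, 229), (9, 1): (27, 180, 195), (9, 2): (75, 180, 195), (9, 3): (55, 187, 229)}
```

Run:
```python
from h import *
import pickle
for f in('top1.pkl','scene1.pkl'):
    c=pickle.load(open(f,'rb'));R=cv2.Rodrigues(np.array(c['rvec']))[0]; t=np.array(c['tvec']).ravel()
    v,u=np.mgrid[0:480:2,0:640:2]; d=c['depth'][::2,::2]; ok=d>0
    P=(np.stack([(u-c['cx'])/c['fx'],(v-c['cy'])/c['fy'],np.ones(u.shape)],-1)*d[...,None])[ok]; W=(P-t)@R
    for lo,hi in((200,258),(258,350),(350,640)):
        m=(W[:,2]>lo)&(W[:,2]<hi)&(W[:,0]>50)&(W[:,0]<700)&(W[:,1]>200)&(W[:,1]<750)
        cells={}
        for p in W[m]: k=(int(p[0]//50*50),int(p[1]//50*50)); cells[k]=cells.get(k,0)+1
        print(f,lo,hi,{k:n for k,n in sorted(cells.items()) if n>4})
```

```text
top1.pkl 200 258 {(50, 450): 67, (50, 500): 43, (100, 400): 51, (100, 450): 62, (100, 500): 66, (100, 550): 67, (150, 400): 67, (150, 550): 99, (200, 400): 65, (200, 450): 43, (200, 500): 25, (200, 550): 77, (250, 350): 7, (250, 400): 69, (250, 450): 43, (250, 500): 92, (300, 350): 62, (300, 500): 99, (350, 350): 65, (350, 450): 44, (350, 500): 41, (400, 400): 28, (400, 450): 73, (450, 400): 53, (450, 450): 12, (500, 400): 69, (550, 450): 60, (600, 400): 7, (600, 450): 78, (650, 400): 67, (650, 450): 20}
top1.pkl 258 350 {(200, 500): 23, (250, 500): 131, (300, 500): 11, (350, 450): 87, (400, 400): 18, (400, 450): 136, (450, 400): 101, (450, 450): 27, (500, 400): 135}
top1.pkl 350 640 {(350, 450): 158, (400, 400): 35, (400, 450): 312, (450, 400): 292, (450, 450): 45, (500, 400): 446}
scene1.pkl 200 258 {(200, 400): 33, (250, 350): 21, (250, 400): 177, (250, 450): 42, (250, 500): 35, (300, 350): 171, (300, 400): 11, (300, 500): 125, (350, 350): 140, (350, 450): 109, (350, 500): 102, (400, 400): 22, (400, 450): 89, (450, 400): 125, (450, 450): 57, (500, 400): 125, (550, 450): 39, (600, 450): 67, (650, 400): 63, (650, 450): 8}
scene1.pkl 258 350 {(350, 450): 279, (350, 500): 60, (400, 400): 15, (400, 450): 298, (450, 400): 216, (450, 450): 104, (500, 400): 218}
scene1.pkl 350 640 {(350, 450): 434, (350, 500): 97, (400, 400): 18, (400, 450): 458, (450, 400): 330, (450, 450): 143, (500, 400): 327}
```

Run:
```python
from h import *
o,c=cap('wrist'); save(c,'w0.png'); print(c['fx'],c['cx'],c['cy'],c['hand_eye'])
```

```text
371.64829954431775 325.70294069974864 243.50495164052802 [[-3.97712734e-04 -9.61834224e-01 -2.73632540e-01  7.04337655e+01]
 [ 9.99999218e-01 -5.80919304e-05 -1.24925792e-03  8.74082891e-01]
 [ 1.18568318e-03 -2.73632822e-01  9.61833495e-01 -1.45458923e+02]
 [ 0.00000000e+00  0.00000000e+00  0.00000000e+00  1.00000000e+00]]
```

View pics/w0.png

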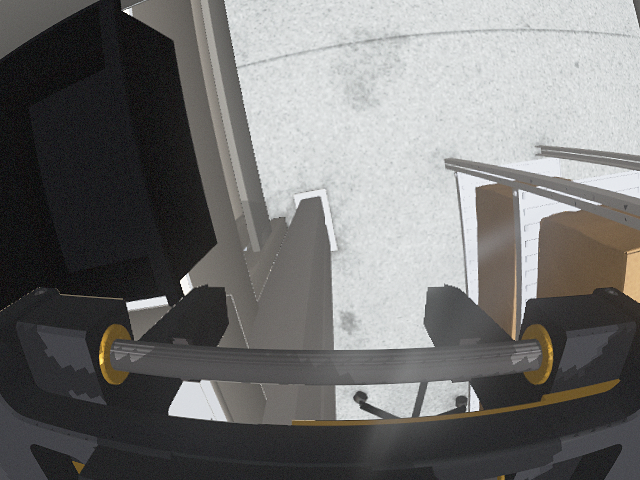

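The wrist view shows the gripper hanging in the gap behind the bench, beside the uprights (upright foot at about (312,210), dark box at left). I'll lift first, then retract radially past the uprights before swinging over to the bench.

step_arm --series '[[1,[0,0,50],0],[1,[0,0,100],0],[1,[0,0,150],0],[1,[-20,-40,160],0],[1,[-41,-82,160],0],[1,[-62,-124,160],0],[1,[-83,-166,160],0],[1,[-104,-208,160],0],[1,[-120,-246,160],0],[1,[-120,-246,160],0]]'

```text
time: 1.15
tool_pos: [176.0, 356.4, 399.3]
orientation: [0.711, 3.059, 0.002]
contact_force: [0.2, 0.3, 0.2]
opening: 1.0
grasp_force: 0.0
```

step_arm --series '[[1,[35,-35,0],0],[1,[70,-70,0],0],[1,[105,-105,0],0.05],[1,[135,-140,0],0.1],[1,[165,-178,0],0.15],[1,[195,-215,0],0.2],[1,[225,-250,0],0.25],[1,[260,-280,0],0.3],[1,[300,-308,0],0.35],[1,[340,-330,-20],0.39]]'

```text
time: 2.15
tool_pos: [521.2, 27.7, 381.2]
orientation: [0.105, 3.134, 0.0]
contact_force: [0.2, 0.5, 0.6]
opening: 0.998
grasp_force: 0.0
```

step_arm --series '[[1,[30,-10,-30],0],[1,[59,-20,-60],0],[1,[59,-20,-60],0],[1,[59,-20,-60],0]]'

```text
time: 2.55
tool_pos: [576.7, 9.6, 316.6]
orientation: [-0.106, -3.136, -0.0]
contact_force: [-0.4, -0.3, 0.2]
opening: 1.002
grasp_force: 0.0
```

```bash
cat >> h.py <<'E'
def wcam(o,c):
    A=np.array(c['hand_eye']); R=cv2.Rodrigues(o['orientation'])[0]
    return R@A[:3,:3], R@A[:3,3]+o['tool_pos']
def wray(o,c,u,v):
    Rc,C=wcam(o,c); x=(u-c['cx'])/c['fx'];y=(v-c['cy'])/c['fy'];r=np.hypot(x,y)+1e-12
    return C,Rc@np.array([np.sin(r)*x/r,np.sin(r)*y/r,np.cos(r)])
def wproj(o,c,P):
    Rc,C=wcam(o,c); p=Rc.T@(np.asarray(P,float)-C); h=np.hypot(p[0],p[1]); th=np.arctan2(h,p[2])
    return c['cx']+c['fx']*th*p[0]/h, c['cy']+c['fy']*th*p[1]/h
E
python3 - <<'E'
from h import *
import pickle
o,c=cap('wrist'); save(c,'w1.png'); pickle.dump((o,c),open('w1.pkl','wb')); print(o['tool_pos'],o['orientation'],o['q'],o['time'])
E
```

```text
[576.71942276   9.63647077 316.59203595] [-1.05810835e-01 -3.13551787e+00 -2.53060917e-04] [-2.65884299e-02  4.22381823e-02  1.71527304e+00  1.95208037e-04
  1.38837011e+00 -1.52995441e+00] 2.55
```

View pics/w1.png

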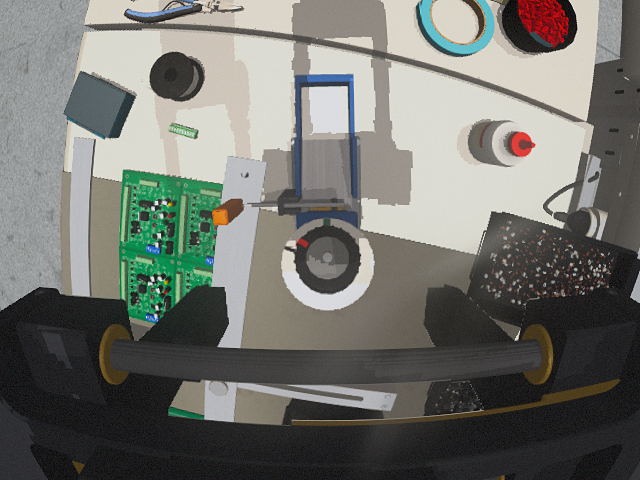

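The wrist view shows the collar disc centred at about (328,258), the red pointer at (302,242), the black mark just left of it, the green mark at (327,221), the handle top at (222,216) and the blue tray from (295,75) to (355,225).

```bash
cat > meas.py <<'E'
from h import *
a=lambda *k:np.array(k,float)
def big(m,box):
    k=np.zeros(m.shape,np.uint8); x0,y0,x1,y1=box; k[y0:y1,x0:x1]=m[y0:y1,x0:x1]
    n,l,s,ce=cv2.connectedComponentsWithStats(k); i=1+np.argmax(s[1:,4]); return ce[i],s[i],l==i
def onz(o,c,uv,z):
    C,D=wray(o,c,*uv); return C+D*(z-C[2])/D[2]
def pointer(o,c,org,yaw,box):
    """red pointer and green mark angles about the collar axis, clockwise from above, measured at flange/top plane"""
    h=cv2.cvtColor(c['frame'],cv2.COLOR_RGB2HSV).astype(int); H,S,V=h[...,0],h[...,1],h[...,2]
    Rf=cv2.Rodrigues(a(0,0,yaw))[0]; ax=Rf@a(-.4226,0,.9063); fr=Rf@a(-.9063,0,-.4226)  # front dir in collar plane
    lf=np.cross(ax,fr)  # ccw from front
    g=org+Rf@a(25,0,187); out={}
    x0,y0,x1,y1=box
    for n,m,hh in(('red',((H<6)|(H>174))&(S>120)&(V>70),11.),('green',(H>45)&(H<90)&(S>60)&(V<140),-25.)):
        try: ce,st,_=big(m,box)
        except Exception: continue
        C,D=wray(o,c,*ce); P0=g+ax*hh; X=C+D*((P0-C)@ax)/(D@ax)-P0
        ang=np.arctan2(X@lf,X@fr); out[n]=(ce.round(1),st[4],'r',round(np.hypot(X@lf,X@fr),1),'ccw from front',round(ang,3),'joint',round(1.2-ang,3))
    return out
E
python3 - <<'E'
from meas import *
import pickle
o,c=pickle.load(open('w1.pkl','rb'))
h=cv2.cvtColor(c['frame'],cv2.COLOR_RGB2HSV).astype(int); H,S,V=h[...,0],h[...,1],h[...,2]
ce,st,m=big((H>7)&(H<22)&(S>150)&(V>90),(200,190,255,235)); 
mb=m&(V>200); print('orange',ce,st,onz(o,c,ce,118),'bright',mb.sum())
vv,uu=np.nonzero(mb) if mb.sum()>20 else np.nonzero(m)
print('V pct',np.percentile(V[m],[5,25,50,75,95]), 'top',onz(o,c,(uu.mean(),vv.mean()),132),(uu.mean(),vv.mean()))
# grey disc
ce,st,m=big((V>75)&(V<160)&(S<40),(308,240,348,278)); print('disc',ce,st,'z197',onz(o,c,ce,197))
# flange + collar outline : non-bench bright white ellipse
ce,st,m=big((V>190)&(S<40),(275,222,380,312)); k=cv2.convexHull(np.argwhere(m)[:,::-1].astype(np.int32)); e=cv2.fitEllipse(k); print('flange',e,onz(o,c,e[0],164.4))
# blue tray outline at z 40
m=((H>100)&(H<125)&(S>120)&(V>60)).astype(np.uint8); vv,uu=np.nonzero(m); k=(uu>285)&(uu<370)&(vv>68)&(vv<215)
P=np.array([onz(o,c,(u,v),40)[:2] for u,v in zip(uu[k],vv[k])]); print('tray',cv2.minAreaRect(P.astype(np.float32)))
org=a(572.5,9.8,0); print(pointer(o,c,org,-0.065,(280,220,375,310)))
E
```

```text
orange [219.93032787 216.48360656] [212 208  17  18 244] [569.31633435 -92.35703691 118.        ] bright 188
V pct [135.3 203.5 220.5 223.  225. ] top [567.27960274 -88.55263211 132.        ] (np.float64(219.42021276595744), np.float64(217.03191489361703))
disc [327.22535211 258.24981468] [ 308  240   40   38 1349] z197 [592.93812     10.20417331 197.        ]
flange ((327.0780944824219, 265.01666259765625), (88.77875518798828, 92.82391357421875), 86.58860778808594) [609.44067561   9.0621193  164.4       ]
tray ((508.61932373046875, 13.504425048828125), (68.07988739013672, 157.85260009765625), 86.73128509521484)
{'red': (array([302.8, 242.3]), np.int32(61), 'r', np.float64(20.6), 'ccw from front', np.float64(0.942), 'joint', np.float64(0.258)), 'green': (array([326.1, 222.2]), np.int32(23), 'r', np.float64(35.8), 'ccw from front', np.float64(-0.025), 'joint', np.float64(1.225))}
```

Measurements agree within 1–2 mm: the collar grip point is at (598, 9.7, 187), yaw is −0.06, and the pointer is at about 0.26 rad. The moves only allow yaw, so I'll grip across the feeder's y with the tool vertical and turn in short strokes.

step_arm --series '[[1,[21,0,-30],0.15],[1,[21,0,-70],0.28],[1,[21,0,-100],0.28],[1,[21,0,-125],0.28],[1,[21,0,-142],0.28],[1,[21,0,-142],0.28]]'

```text
time: 3.2
tool_pos: [596.2, 10.6, 175.9]
orientation: [0.336, -3.121, -0.001]
contact_force: [0.4, -0.8, 0.1]
opening: 0.999
grasp_force: 0.0
```

step_arm --series '[[-1,[0,0,0],0],[-1,[0,0,0],0],[-1,[0,0,0],0],[-1,[0,0,0],0],[-1,[0,0,0],0],[-1,[0,0,0],0]]'

```text
time: 3.8
tool_pos: [598.3, 9.4, 177.6]
orientation: [-0.334, 3.122, -0.001]
contact_force: [-0.6, -0.9, 3.7]
opening: 0.571
grasp_force: 29.5
```

step_arm --series '[[-1,[0,0,0],-0.1],[-1,[0,0,0],-0.2],[-1,[0,0,0],-0.3],[-1,[0,0,0],-0.4],[-1,[0,0,0],-0.5],[-1,[0,0,0],-0.54],[-1,[0,0,0],-0.54],[-1,[0,0,0],-0.54]]'

```text
time: 4.6
tool_pos: [598.6, 9.6, 177.1]
orientation: [0.509, 3.098, 0.001]
contact_force: [1.9, -4.0, 0.3]
opening: 0.57
grasp_force: 32.1
```

step_arm --series '[[1,[0,0,0],0],[1,[0,0,0],0],[1,[0,0,0],0],[1,[0,0,0],0],[1,[0,0,30],0],[1,[0,0,70],0.12],[1,[0,0,100],0.26],[1,[-10,0,120],0.26],[1,[-21,0,142],0.26],[1,[-21,0,142],0.26]]'

```text
time: 5.6
tool_pos: [577.7, 9.9, 322.8]
orientation: [0.104, 3.133, 0.0]
contact_force: [-0.3, -0.5, 0.2]
opening: 1.0
grasp_force: 0.0
```

Run:
```python
from meas import *
import pickle
o,c=cap('wrist'); save(c,'w2.png'); pickle.dump((o,c),open('w2.pkl','wb')); print(o['tool_pos'],o['orientation'],o['time'])
print(pointer(o,c,a(573,11.2,0),-0.06,(280,215,375,310)))
cv2.imwrite('pics/w2c.png',cv2.resize(c['frame'][200:320,260:390,::-1],None,fx=4,fy=4))
```

```text
[577.66229265   9.92512956 322.82744811] [1.04417721e-01 3.13345203e+00 1.54747498e-04] 5.6
{'red': (array([310.9, 229.1]), np.int32(54), 'r', np.float64(22.4), 'ccw from front', np.float64(0.56), 'joint', np.float64(0.64)), 'green': (array([326. , 217.1]), np.int32(17), 'r', np.float64(36.6), 'ccw from front', np.float64(0.006), 'joint', np.float64(1.194))}
```

View pics/w2c.png

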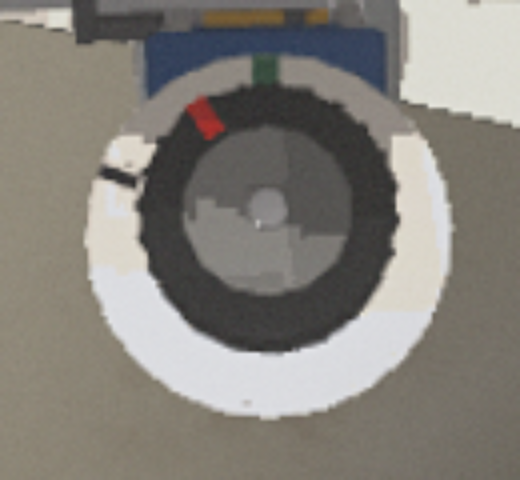

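The crop shows the red pointer at (205,117) and the green mark at (265,68), with the disc centre at (268,210). The collar is now near 0.63 and needs about 0.57 rad more.

step_arm --series '[[1,[21,0,-30],0.14],[1,[21,0,-70],0.28],[1,[21,0,-100],0.28],[1,[21,0,-130],0.28],[1,[21,0,-146],0.28],[1,[21,0,-146],0.28],[-1,[21,0,-146],0.28],[-1,[21,0,-146],0.28],[-1,[21,0,-146],0.28],[-1,[21,0,-146],0.28]]'

```text
time: 6.65
tool_pos: [598.7, 9.8, 174.3]
orientation: [-0.334, 3.121, -0.001]
contact_force: [0.4, -1.0, -0.5]
opening: 0.662
grasp_force: 0.0
```

step_arm --series '[[-1,[0,0,0],0],[-1,[0,0,0],0],[-1,[0,0,0],-0.1],[-1,[0,0,0],-0.2],[-1,[0,0,0],-0.3],[-1,[0,0,0],-0.4],[-1,[0,0,0],-0.5],[-1,[0,0,0],-0.54],[-1,[0,0,0],-0.54],[-1,[0,0,0],-0.54]]'

```text
time: 7.65
tool_pos: [598.8, 9.8, 173.4]
orientation: [0.509, 3.098, 0.002]
contact_force: [2.4, -2.4, 1.1]
opening: 0.572
grasp_force: 32.2
```

step_arm --series '[[1,[0,0,0],0],[1,[0,0,0],0],[1,[0,0,0],0],[1,[0,0,0],0],[1,[0,0,30],0],[1,[0,0,70],0.12],[1,[0,0,100],0.26],[1,[-10,0,120],0.26],[1,[-21,0,142],0.26],[1,[-21,0,142],0.26]]'

```text
time: 8.65
tool_pos: [577.6, 9.9, 318.7]
orientation: [0.105, 3.134, 0.0]
contact_force: [0.3, -0.2, -0.6]
opening: 0.999
grasp_force: 0.0
```

Run:
```python
from meas import *
import pickle
o,c=cap('wrist'); save(c,'w3.png'); print(o['tool_pos'],o['orientation'],o['time'])
print(pointer(o,c,a(573,11.2,0),-0.06,(280,210,375,310)))
cv2.imwrite('pics/w3c.png',cv2.resize(c['frame'][200:320,260:390,::-1],None,fx=4,fy=4))
```

```text
[577.64124002   9.87889795 318.70703901] [1.04524778e-01 3.13367893e+00 7.97666822e-05] 8.65
{'red': (array([321.9, 226.4]), np.int32(54), 'r', np.float64(22.3), 'ccw from front', np.float64(0.153), 'joint', np.float64(1.047)), 'green': (array([326. , 217.5]), np.int32(23), 'r', np.float64(37.2), 'ccw from front', np.float64(0.007), 'joint', np.float64(1.193))}
```

View pics/w3c.png

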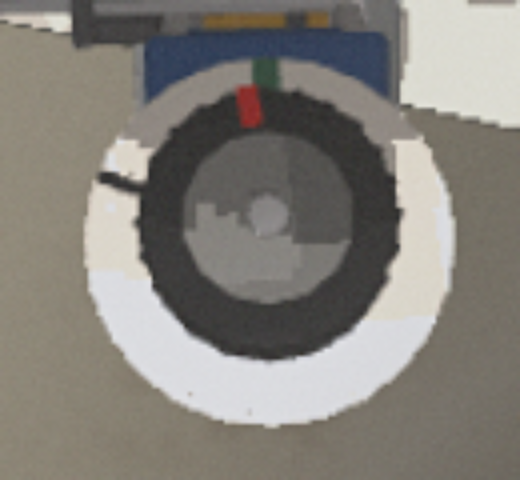

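The red pointer is at (250,105) against the green mark at (265,73), so about 0.15 rad is left. One short stroke should finish it.

step_arm --series '[[1,[21,0,-30],0.1],[1,[21,0,-70],0.1],[1,[21,0,-100],0.1],[1,[21,0,-130],0.1],[1,[21,0,-144],0.1],[1,[21,0,-144],0.1],[-1,[21,0,-144],0.1],[-1,[21,0,-144],0.1],[-1,[21,0,-144],0.1],[-1,[21,0,-144],0.1]]'

```text
time: 9.7
tool_pos: [598.7, 9.8, 172.3]
orientation: [-0.052, 3.138, -0.0]
contact_force: [0.6, 0.4, -0.6]
opening: 0.664
grasp_force: 0.0
```

step_arm --series '[[-1,[0,0,0],0],[-1,[0,0,0],0],[-1,[0,0,0],-0.1],[-1,[0,0,0],-0.2],[-1,[0,0,0],-0.2],[-1,[0,0,0],-0.2],[-1,[0,0,0],-0.2]]'

```text
time: 10.4
tool_pos: [598.7, 9.8, 171.2]
orientation: [0.259, 3.129, 0.001]
contact_force: [4.1, -2.4, -0.3]
opening: 0.564
grasp_force: 30.6
```

step_arm --series '[[1,[0,0,0],0],[1,[0,0,0],0],[1,[0,0,0],0],[1,[0,0,0],0],[1,[0,0,30],0],[1,[0,0,70],0.1],[1,[0,0,100],0.1],[1,[-10,0,120],0.1],[1,[-21,0,144],0.1],[1,[-21,0,144],0.1]]'

```text
time: 11.4
tool_pos: [577.7, 9.9, 319.0]
orientation: [0.104, 3.133, 0.0]
contact_force: [2.6, -0.1, 0.2]
opening: 0.998
grasp_force: 0.0
```

Run:
```python
from meas import *
import pickle
o,c=cap('wrist'); save(c,'w4.png'); print(o['tool_pos'],o['orientation'],o['time'])
print(pointer(o,c,a(573,11.2,0),-0.06,(280,210,375,310)))
cv2.imwrite('pics/w4c.png',cv2.resize(c['frame'][200:320,260:390,::-1],None,fx=4,fy=4))
```

```text
[577.71927744   9.87895867 318.98167995] [1.04349700e-01 3.13328922e+00 6.27356359e-05] 11.4
{'red': (array([326.5, 225.6]), np.int32(59), 'r', np.float64(22.5), 'ccw from front', np.float64(-0.005), 'joint', np.float64(1.205)), 'green': (array([326. , 217.1]), np.int32(18), 'r', np.float64(37.4), 'ccw from front', np.float64(0.007), 'joint', np.float64(1.193))}
```

View pics/w4c.png

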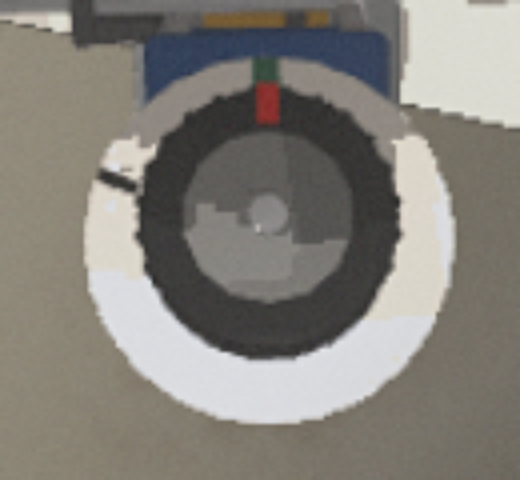

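The red pointer now sits on the green mark (x 267 against 265), reading 1.20 rad. Next is the handle, with the gripper turned a quarter so the fingers close along x.

step_arm --series '[[1,[-3,-25,0],-0.14],[1,[-6,-50,0],-0.28],[1,[-9,-75,0],-0.42],[1,[-10.5,-99,0],-0.56],[1,[-10.5,-99,0],-0.7],[1,[-10.5,-99,0],-0.84],[1,[-10.5,-99,0],-0.98],[1,[-10.5,-99,0],-1.12],[1,[-10.5,-99,0],-1.26],[1,[-10.5,-99,0],-1.4]]'

```text
time: 12.45
tool_pos: [565.8, -89.1, 312.0]
orientation: [-2.108, -2.326, 0.003]
contact_force: [-0.4, -0.5, -0.2]
opening: 1.002
grasp_force: 0.0
```

step_arm --series '[[1,[0,0,-40],-0.14],[1,[0,0,-80],-0.17],[1,[0,0,-110],-0.17],[1,[0,0,-110],-0.17],[1,[0,0,-110],-0.17]]'

```text
time: 12.95
tool_pos: [565.4, -89.0, 203.1]
orientation: [-2.291, -2.145, 0.003]
contact_force: [0.0, 0.1, -0.2]
opening: 1.001
grasp_force: 0.0
```

Run:
```python
from meas import *
o,c=cap('wrist'); save(c,'w5.png'); print(o['tool_pos'],o['orientation'],o['q'],o['time'])
h=cv2.cvtColor(c['frame'],cv2.COLOR_RGB2HSV).astype(int); H,S,V=h[...,0],h[...,1],h[...,2]
ce,st,m=big((H>7)&(H<22)&(S>150)&(V>90),(240,150,420,345)); print(ce,st,onz(o,c,ce,132), wproj(o,c,(567.3,-88.8,132)))
```

```text
[565.43407149 -89.027505   203.10480412] [-2.29135112 -2.14511612  0.00312066] [-1.99695687e-01  9.87039673e-02  1.86471948e+00  2.38348233e-05
  1.18162895e+00 -1.33804553e-01] 12.95
[329.4606947  255.48080439] [317 244  25  24 547] [567.69646563 -87.44919307 132.        ] (np.float64(328.95454772578825), np.float64(257.61536700635696))
```

View pics/w5.png

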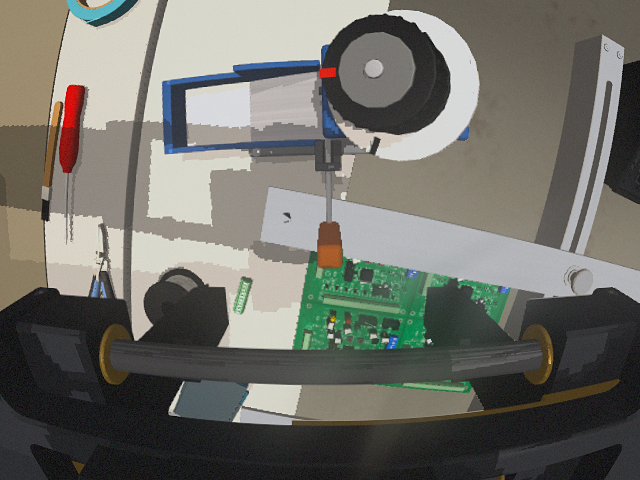

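The handle top is at (330,255), which is (567.6, −88), square to the fingers and within 1 mm of the earlier fix. I'll descend, grip and pull.

step_arm --series '[[1,[2,0.5,-40],0],[1,[2,0.5,-75],0],[1,[2,0.5,-99],0],[1,[2,0.5,-99],0],[-1,[2,0.5,-99],0],[-1,[2,0.5,-99],0],[-1,[2,0.5,-99],0],[-1,[2,0.5,-99],0],[-1,[2,0.5,-99],0],[-1,[2,0.5,-99],0]]'

```text
time: 14.0
tool_pos: [568.4, -88.8, 106.1]
orientation: [2.293, 2.147, 0.001]
contact_force: [0.6, -0.5, -0.7]
opening: 0.482
grasp_force: 0.0
```

step_arm --series '[[-1,[0,0,0],0],[-1,[0,0,0],0],[-1,[0,0,0],0],[-1,[-0.5,-8,0],0]]'

```text
time: 14.4
tool_pos: [567.1, -95.9, 105.5]
orientation: [-2.291, -2.147, 0.001]
contact_force: [-0.6, 1.4, 1.4]
opening: 0.178
grasp_force: 30.0
```

Gripped (opening 0.178 is 15.7 mm, matching the 16 mm post). Pulling to the end stop.

step_arm --series '[[-1,[-0.6,-10,0],0],[-1,[-1.2,-20,0],0],[-1,[-1.8,-30,0],0],[-1,[-2.3,-38,0],0],[-1,[-2.6,-43,0],0],[-1,[-2.8,-46,0],0],[-1,[-2.8,-46,0],0],[-1,[-2.8,-46,0],0]]'

```text
time: 15.2
tool_pos: [565.1, -138.9, 105.5]
orientation: [-2.291, -2.142, -0.008]
contact_force: [1.2, 16.6, 2.2]
opening: 0.178
grasp_force: 30.0
```

The tool has travelled 50 mm and the force has risen to 16.6 N, so the gate is at its stop. I'll ease off slightly, release and withdraw.

step_arm --series '[[-1,[0,2,0],0],[1,[0,2.5,0],0],[1,[0,2.5,0],0],[1,[0,2.5,0],0],[1,[0,2.5,0],0],[1,[0,2.5,0],0],[1,[0,2.5,40],0],[1,[0,2.5,80],0],[1,[0,2.5,130],0],[1,[0,2.5,140],0]]'

```text
time: 16.2
tool_pos: [568.4, -141.4, 253.1]
orientation: [2.286, 2.14, 0.009]
contact_force: [0.3, -0.3, 0.5]
opening: 0.971
grasp_force: 0.0
```

Run:
```python
from meas import *
import pickle
o,c=cap('wrist'); print(o['tool_pos'],o['time'])
h=cv2.cvtColor(c['frame'],cv2.COLOR_RGB2HSV).astype(int); H,S,V=h[...,0],h[...,1],h[...,2]
ce,st,m=big((H>7)&(H<22)&(S>150)&(V>90),(240,150,420,345)); print('handle',ce,st,onz(o,c,ce,132))
o,s=cap('scene'); o,t=cap('top')
cv2.imwrite('pics/end.png',np.hstack([cv2.resize(c['frame'][0:260,120:480],(396,286))[:,:,::-1],cv2.resize(s['frame'][150:300,240:440],(396,286))[:,:,::-1]]))
t0=pickle.load(open('top1.pkl','rb')); s0=pickle.load(open('scene1.pkl','rb'))
for n,A,B,boxes in(('top',t,t0,((195,230,225,262),(362,255,388,270),(402,260,455,310))),('scene',s,s0,((195,195,235,255),(362,305,385,328),(390,325,470,392)))):
    for x0,y0,x1,y1 in boxes: print(n,(x0,y0),np.abs(A['frame'][y0:y1,x0:x1].astype(int)-B['frame'][y0:y1,x0:x1]).mean().round(2))
```

```text
[ 568.41001031 -141.4456272   253.14936637] 16.2
handle [319.17810458 226.50163399] [309 206  21  37 612] [ 565.59632461 -133.47952079  132.        ]
top (195, 230) 12.58
top (362, 255) 29.02
top (402, 260) 23.82
scene (195, 195) 2.65
scene (362, 305) 34.86
scene (390, 325) 6.51
```

View pics/end.png

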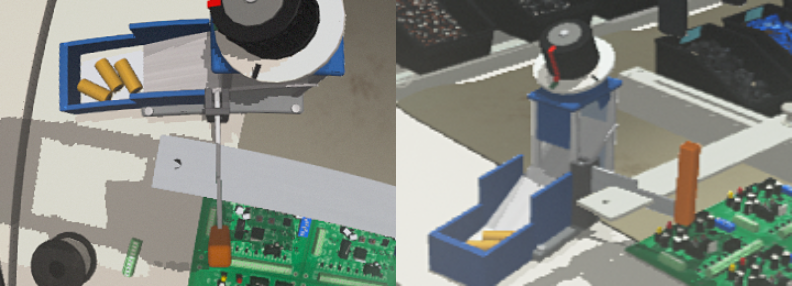

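The end view shows all three brass spacers in the tray (around (78,80), (105,75) and (128,75)), the gate drawn out, and the pointer at the front mark. I'll check the handle's travel on its top face before handing in.

Run:
```python
from meas import *
o,c=cap('wrist')
h=cv2.cvtColor(c['frame'],cv2.COLOR_RGB2HSV).astype(int); H,S,V=h[...,0],h[...,1],h[...,2]
ce,st,m=big((H>7)&(H<22)&(S>150)&(V>90),(240,150,420,345))
ys=np.nonzero(m)[0]; print(st,[onz(o,c,(ce[0],y),132)[1].round(1) for y in (st[1]+st[3]-1,)], 'V rows',[(int(y),int(np.median(V[y][m[y]]))) for y in range(st[1],st[1]+st[3],3)])
print('expected far edge', wproj(o,c,(564.5,-146.8,132)), wproj(o,c,(564.5,-130.8,132)))
```

```text
[315 208  21  39 603] [np.float64(-145.4)] V rows [(208, 110), (211, 109), (214, 107), (217, 108), (220, 107), (223, 105), (226, 123), (229, 164), (232, 169), (235, 168), (238, 164), (241, 163), (244, 157)]
expected far edge (np.float64(324.8005287090452), np.float64(247.8307648995242)) (np.float64(323.3038385068914), np.float64(226.52216015245227))
```

```bash
python3 -c "
from workcell import arm
print(arm.get_obs()['time'],arm.close_job())"
```

```text
the job is handed in; nothing more can be done
16.4 None
```

The job is handed in at 16.4 s: the collar is at the green mark (about 1.20 rad), the gate is drawn out 50 mm to its stop and released, all three spacers are in the tray, and the arm is clear of everything; I saw no sign of contact with the other things on the bench.

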